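# Unlock the dust gate and hold it open at the mark

## Robot

A 7-joint arm with a two-finger parallel gripper is mounted at the origin on the work surface. World frame = base frame: x ahead of the robot, y to its left, z up, the work surface at z = 0. Lengths are in m, angles in rad, forces in N, time in s.
With the tool pointing down it reaches from about 0.4 to 0.85 m from the base axis. Payload 4.4 kg.
Tool frame: the origin (TCP) lies midway between the tips of the shut fingers; the grasp point (between the pads) lies 19 mm behind it; z points along the fingers, y is the line along which they close (so a half turn about z gives the same grasp; the last joint's range is limited). The gripper opens to 94 mm and grips with 3 to 60 N. Pads are 16 mm wide; open, the fingers measure 119 mm over their backs; the gripper's body (75 mm by 177 mm) begins 78 mm behind the grasp point.
Start: joints at [-1.317, 0.628, 0.038, 1.517, -0.027, 0.996, -0.02], TCP at [0.204, 0.617, 0.205] pointing down, gripper open.
Joint ranges: [-3.06, 3.06], [-0.37, 2.12], [-1.25, 1.32], [0.18, 2.47], [-1.1, 4.24], [0.23, 1.98], [-2.94, 2.94]. Speed limits (rad/s): [2.57, 2.57, 3.14, 3.14, 3.14, 3.14, 3.14].

## Interface

Orientations are given as a 3x3 rotation matrix whose columns are the frame's x, y, z axes.
In Python, from cell import manip gives the robot as it stands.
- The arm moves only by the shell command python3 -m creep 'ROWS' [FORCE]. ROWS is JSON, a list of rows, each an object with "rotation": the turn, a rotation vector about the world's x, y, z in rad, a list of three; "delta_pos": the shift along the world's x, y, z in cm, a list of three; "claw": the closure, from -1 (fully open) to 1 (shut), so that 0 is half open. A call has 1 to 8 rows; each row shifts and turns the commanded pose from where the row before left it; what a row does not reach is not made up. A row lasts 1/8 s, in which the tool goes at most 62.5 mm and 10.7 degrees, less where a joint would pass 70% of its speed; a pose out of reach is approached as far as the arm can. A call is refused whole if a number of a shift passes 6.25 or a number of a turn 0.188, either way. A call with a gripper value outside its range is refused whole. The fingers move at their own pace and stop on an object; FORCE is the grip in N (left out, the last holds). Time passes only in rows, so rows that do not move let the fingers close. It gives the time, the measured TCP pose, the force, the opening and the grip force at its end, in the units of the state.
- manip.get_state(): the state, without advancing time (a new reading comes with each control period).
- manip.get_image(name): name is "scene" or "side" or "wrist"; returns a dict with "image" (384x512x3 uint8, red, green, blue), "range_z" (384x512 float32, m along the optical axis (not along the pixel's ray), 0 where there is no reading), "fx", "fy", "cx", "cy" (pixels), "rvec" (rotation vector, rad) and "tvec" (3), from world to camera coordinates, as OpenCV has them. Camera axes: x right, y down, z forward; pixel columns grow to the right and rows downward; lengths in m; the calibration is good to about 2 mm. The wrist camera is an equidistant fisheye: a pixel r from the principal point sees the ray r / f radians off the axis. A picture is of the moment at which its call begins.
- manip.finish_job(): hands the job in; it is judged then, once.
The state is a dict: "clock": time; "qpos": joint angles; "qvel": joint speeds; "joint_torque": joint torques, N m; "ee_pos": TCP position; "tool_rot": TCP orientation; "contact_force": force on the tool from outside, world axes, zero at the start; "wrist_torque": the same for the moment, N m; "width": finger opening in m; "grasp_force": force on a finger pad.
Only numpy, scipy, OpenCV 4.12 (cv2) and the standard library are available. Lean on these libraries where they do the work, as an engineer would, in place of code of your own. Each camera call takes 0.05 s, during which the arm holds its last target. There are 200 camera calls.

## Task

The bench's dust gate is a flat steel slide on a wooden box, locked shut by a keeper plate that sits on two upright pegs. Lift the keeper straight up off its pegs and set it down in the shallow open wooden tray without dropping it from a height; then pull the gate by its round wooden knob against its spring until the index on the slide lines up with the pointer of the mark clip on the rail, and finish while still holding it there with the gripper. Do not shift the mark clip, and leave everything else on the bench where it is.

Things in the scene. Friction and masses are not known exactly. Their poses are not given: they have to be found in the camera images.
- gate_base: the fixed dust-gate box, 240 (x) by 150 (y) by 70 mm high, with two aluminium rails on top (along x at y = +-38 mm, tops at 88 mm) and a low duct stub behind (+x). Origin: centre of its underside; z up; the slide opens towards its own -x. The box does not move during the job. A fixed bridge crosses the slide at x = +22 to +46 mm (top at 88 mm) and carries the fixed peg at x = +34 mm; peg 10 mm across, top at 107 mm
- gate_slide (a joint): how far the gate slide is pulled out, in m: 0 shut, 0.09 fully out, towards the box's -x. A spring always pulls it shut: about 4 N at 0, rising 80 N per metre (9 N at 0.065), so it snaps back if let go. It cannot be pulled until the keeper is off. The slide carries the knob, the index and a peg 10 mm across (top at 107 mm) at box x = -30 mm when shut
- knob (a point): centre (half-way up) of the upright round wooden knob on the slide: 26 mm across, 55 mm tall, so its top is 27 mm above this point and the slide's surface 27 mm below. It moves with the slide; when shut it stands at box x = -105 mm, y = 0, 107 mm above the bench. Its axes are those of the box
- index (a point): tip of the dark index, a small 5 mm wide steel bar on the slide's +y edge next to the rail, at box x = +10 mm when shut; moves with the slide. Axes as the box
- mark (a point): pointer of the small brass mark clip that sits on the +y rail (clip 10 by 16 mm, its top 98 mm above the bench; pointer 5 mm wide, pointing inwards at the slide). The gate is at the mark when index and mark have the same place along the box's x: from shut the index has 35 to 65 mm to go. The clip is only held by friction (4 N). Axes as the box
- keeper: the loose aluminium keeper, about 0.14 kg: a plate 100 (x) by 36 (y) by 8 mm with two 14 mm holes at x = +-32 mm, and an upright grip fin in its middle, 28 mm long (x), 12 mm thick (y), from 8 to 48 mm height. Origin: centre of the plate's underside, z up along the fin. At the start it lies on the gate with the pegs through its holes, underside 88 mm above the bench, and the pegs stand 11 mm out above the plate: lift it at least 20 mm to clear them
- keeper_mid (a point): point in the keeper's grip fin, on its middle axis, 24 mm above the plate's underside (half-way up the whole keeper). Axes as the keeper
- tray_in (a point): centre of the inner floor of the fixed shallow wooden tray: outside 150 (x) by 200 (y) by 30 mm high, walls and floor about 6 mm thick. Axes as the tray. It stands to the left or the right of the gate, a fixed stack of wood offcuts (about 120 by 190 mm, 54 mm high) on the other side
- glue: bystander, to be left alone: closed glue bottle, 60 mm across, 170 mm tall. Origin: centre of its underside
- cup: bystander, to be left alone: white open cup, 72 mm across the rim, 75 mm tall. Origin: centre of its underside
- tape: bystander, to be left alone: roll of tape lying flat, 100 mm across, 25 mm high. Origin: centre of its underside
Things that resemble listed ones, but are neither listed nor needed, are in the scene too. Several things have the shape of the keeper; the one meant has the colours described above.

How it is judged:
On the way, in this order (a step that is already met when the one before it is completed fails the run):
1. the keeper is lifted clear above both pegs while the gate is still shut (z of keeper in the frame of gate_base above 0.112 m and value of joint gate_slide below 0.008 m), for 0.1 s.
2. the keeper lies in the tray, let go and at rest, the gate still shut (x of keeper_mid in the frame of tray_in between -0.07 and 0.07 m and y of keeper_mid in the frame of tray_in between -0.095 and 0.095 m and z of keeper_mid in the frame of tray_in below 0.045 m and contact force between the fingers and keeper below 0.05 N and linear speed of keeper below 0.03 m/s and value of joint gate_slide below 0.008 m), for 0.2 s.
At the end, for the whole second after the job is handed in: The fingers hold the gate slide still (contact over 2 N) with its index within 5 mm of the mark clip's pointer along the slide, and the keeper lies in the tray, let go and at rest (x of index in the frame of mark between -0.005 and 0.005 m and velocity of joint gate_slide between -0.01 and 0.01 m/s and contact force between the fingers and gate_slide above 2 N and contact force between keeper and gate_slide below 0.05 N and x of keeper_mid in the frame of tray_in between -0.07 and 0.07 m and y of keeper_mid in the frame of tray_in between -0.095 and 0.095 m and z of keeper_mid in the frame of tray_in below 0.045 m and contact force between the fingers and keeper below 0.05 N and linear speed of keeper below 0.03 m/s); the arm keeps its last pose, push and grip.
It fails at once if the mark clip is shifted by more than 4 mm (distance of mark from where it was at the start of the episode above 0.004 m).
It fails at once if the keeper is dropped from more than about 10 cm above the tray's floor (contact force between the fingers and keeper below 0.05 N and linear speed of keeper above 0.5 m/s and z of keeper_mid in the frame of tray_in above 0.12 m).
It fails at once if one of the loose bystanders is moved by more than 3 cm (distance of any of glue, cup, tape from where it was at the start of the episode above 0.03 m).
It also fails if it takes over 56 s, if anything falls off the work surface, if the arm or the gripper's body presses on something with over 40 N, if the wrist force passes 120 N, or if a joint passes its speed limit or range.

## Working session

There is one attempt and no reset: what is moved stays moved. The work goes in short steps, Python scripts to look and compute and a shell command to move; the robot and the scene stay as the last step left them, time stands still between calls to the robot, and variables do not carry over. Pictures are saved under pics/ and viewed, at most 10 in all, crops included, and the job is handed in when it is done.

```bash
mkdir -p pics; ls
cat > h.py <<'E'
import numpy as np, cv2
from cell import manip
def grab(n):
    d=manip.get_image(n); d['R']=cv2.Rodrigues(np.array(d['rvec'],float))[0]; d['t']=np.array(d['tvec'],float).ravel(); return d
def cloud(d):
    h,w=d['range_z'].shape; v,u=np.mgrid[:h,:w]; z=d['range_z']
    P=np.stack([(u-d['cx'])/d['fx']*z,(v-d['cy'])/d['fy']*z,z],-1)
    return (P-d['t'])@d['R']
E
python3 - <<'E'
from h import *
np.set_printoptions(precision=4,suppress=True)
ims=[]
for n in ('scene','side'):
    d=grab(n); np.savez(n+'.npz',**{k:np.array(v) for k,v in d.items()})
    cv2.imwrite(f'pics/{n}0.png',d['image'][:,:,::-1]); print(n,d['fx'],'cam at',-d['R'].T@d['t'],(d['range_z']>0).mean())
s=manip.get_state(); print(s['clock'],s['ee_pos'],s['tool_rot'],s['width'])
E
```

```text
pics
scene 497.68941106492787 cam at [ 1.3999 -0.0415  0.9047] 0.9960835774739584
side 450.56463454931304 cam at [0.4659 0.7834 0.7416] 0.9961954752604166
0.1 [0.2042 0.6165 0.2047] [[-0.9493  0.3144 -0.0005]
 [ 0.3144  0.9493 -0.0016]
 [-0.0001 -0.0016 -1.    ]] 0.09372369785504898
```

View pics/scene0.png

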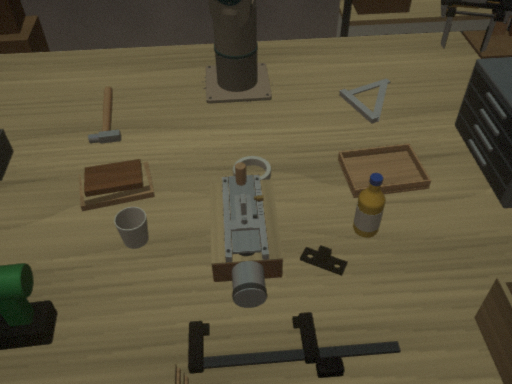

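View pics/side0.png

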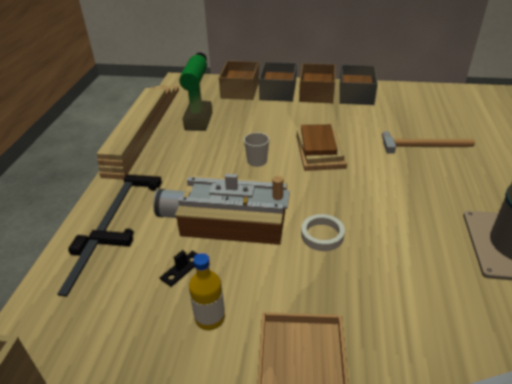

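The scene view shows the gate at about (245,225), with its knob at (241,175) towards the robot. The tray is at (383,170), the glue at (369,205), the cup at (132,228), the tape at (253,168) and the offcuts at (115,180). There are two keeper-shaped things: an aluminium one on the gate at (243,210), and a dark one on the bench at (325,260). The aluminium one on the pegs fits the description. I'll confirm it in a crop and measure.

```bash
cat > m.py <<'E'
from h import *
np.set_printoptions(precision=4,suppress=True)
tiles=[]
for n,(a,b,c,e) in dict(scene=(155,310,195,300),side=(165,250,145,300)).items():
    d=dict(np.load(n+'.npz')); P=cloud(d); im=d['image']
    cr=im[a:b,c:e][:,:,::-1]; tiles.append(cv2.resize(cr,None,fx=3.6 if n=='scene' else 2.6,fy=3.6 if n=='scene' else 2.6,interpolation=cv2.INTER_CUBIC))
    hsv=cv2.cvtColor(im,cv2.COLOR_RGB2HSV)
    print(n)
    # box top-level points
    for lo,hi in ((.083,.094),(.0935,.103),(.115,.15)):
        m=(P[...,2]>lo)&(P[...,2]<hi)&(abs(P[...,1])<.2)&(P[...,0]>.3)&(P[...,0]<.95)
        q=P[m]; 
        if len(q)>10:
            r=cv2.minAreaRect(q[:,:2].astype(np.float32)*1000); print(lo,len(q),np.median(q,0),r)
    # heights clusters
    m=((P[...,2]>.012)&(P[...,2]<.3)&(P[...,0]>.2)&(P[...,0]<1.1)&(abs(P[...,1])<.6)).astype(np.uint8)
    k,l,st,ce=cv2.connectedComponentsWithStats(m)
    for i in range(1,k):
        if st[i,4]>60:
            q=P[l==i]; r=cv2.minAreaRect(q[:,:2].astype(np.float32)*1000); print(ce[i],st[i,4],'zmax',q[:,2].max(),'rect',np.round(r[0]),np.round(r[1]),round(r[2],1))
h=max(t.shape[0] for t in tiles)
c=np.zeros((h,sum(t.shape[1] for t in tiles),3),np.uint8); x=0
for t in tiles: c[:t.shape[0],x:x+t.shape[1]]=t; x+=t.shape[1]
c=c[:600,:800]; cv2.imwrite('pics/crop0.png',c)
E
python3 m.py
```

```text
scene
0.083 1303 [ 0.6763 -0.0239  0.0884] ((650.5186767578125, -19.028900146484375), (91.17459869384766, 246.8919219970703), 89.78810119628906)
0.0935 493 [ 0.6553 -0.0171  0.0968] ((625.2235107421875, -12.293384552001953), (158.7316436767578, 80.60610961914062), 4.758510112762451)
0.115 225 [ 0.5576 -0.0196  0.1327] ((601.1051635742188, -16.2464542388916), (133.90087890625, 25.360126495361328), 3.349425792694092)
[370.0097 114.1068] 103 zmax 0.024771055663901673 rect [224. 381.] [55. 27.] 32.9
[105.0526 134.0028] 361 zmax 0.03287782619163473 rect [ 238. -396.] [73. 89.] 7.5
[377.2965 187.8916] 2519 zmax 0.17380722117427028 rect [531. 345.] [287. 234.] 4.3
[245.2823 231.8129] 8055 zmax 0.13979816250899543 rect [615. -19.] [153. 457.] 88.7
[114.5113 182.2357] 2711 zmax 0.06111193513613481 rect [ 455. -339.] [126. 180.] 11.2
[132.0698 225.3805] 1046 zmax 0.07909738967224574 rect [ 633. -273.] [71. 73.] 77.5
[324.2299 253.4492] 187 zmax 0.05230033489382376 rect [737. 151.] [28. 15.] 62.1
[ 22.5992 309.0659] 3550 zmax 0.2024076694177515 rect [ 855. -462.] [79. 97.] 1.8
[498.9567 322.685
[... 860 characters left out ...]
67464 rect [ 455. -335.] [121. 184.] 11.5
[392.8156 141.1986] 282 zmax 0.02949998539785172 rect [ 236. -392.] [71. 93.] 4.0
[256.52   146.7141] 675 zmax 0.07770716709307743 rect [ 633. -272.] [73. 70.] 69.4
[226.8159 206.6766] 7029 zmax 0.13763120401077092 rect [683. -17.] [157. 321.] 89.6
[322.8076 230.5435] 712 zmax 0.029951581008568734 rect [440.  17.] [ 99. 100.] 29.7
[180.445 259.365] 200 zmax 0.05050912446837247 rect [737. 154.] [31. 13.] 59.2
[206.1924 293.361 ] 1928 zmax 0.1724885060507986 rect [647. 278.] [61. 47.] 20.7
[303.2551 333.3903] 1176 zmax 0.033170309710770576 rect [467. 329.] [151. 143.] 4.6
[ 16.6274 362.719 ] 1562 zmax 0.14208862024915678 rect [908. 461.] [37. 68.] 34.6
```

View pics/crop0.png

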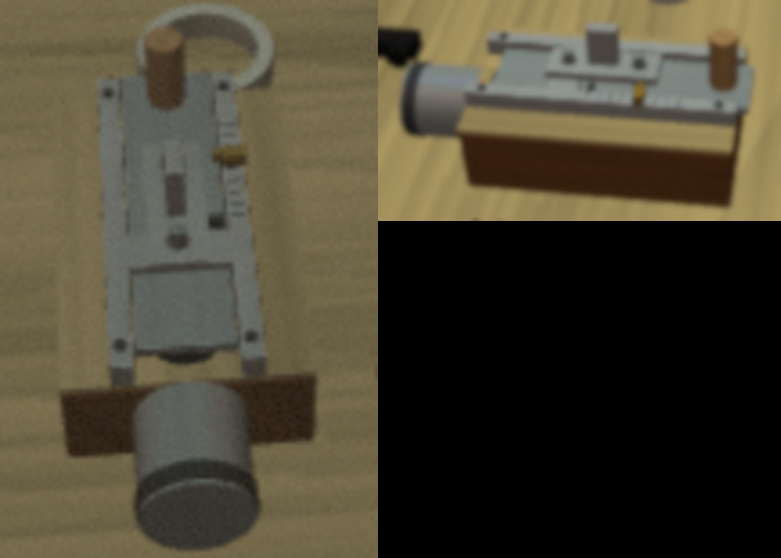

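The crop confirms it: the silver keeper with its fin sits on the pegs through its holes (scene pixel about (243,208)). The brass clip on the +y rail is at about (258,198), and the dark index at about (255,216). Next I measure the fin, knob and clip.

```bash
cat > m2.py <<'E'
from h import *
np.set_printoptions(precision=4,suppress=True)
for n in ('scene','side'):
    d=dict(np.load(n+'.npz')); P=cloud(d); hsv=cv2.cvtColor(d['image'],cv2.COLOR_RGB2HSV)
    near=(abs(P[...,1]+.015)<.07)&(P[...,0]>.5)&(P[...,0]<.8)
    for nm,x0,x1,z0,z1 in (('fin',.6,.72,.129,.15),('knob',.5,.59,.128,.15)):
        q=P[near&(P[...,0]>x0)&(P[...,0]<x1)&(P[...,2]>z0)&(P[...,2]<z1)][:,:]
        print(n,nm,len(q),'mean',q.mean(0),'mid',(q.min(0)+q.max(0))/2,'size',np.ptp(q,axis=0),cv2.minAreaRect(q[:,:2].astype(np.float32)*1000))
    q=P[near&(hsv[...,1]>130)&(hsv[...,0]>8)&(hsv[...,0]<28)&(P[...,2]>.091)&(P[...,2]<.105)&(P[...,0]>.58)]
    print('clip',len(q),q.mean(0),q.min(0),q.max(0))
    # box side edge direction: rails outer edges via y extents per x slice
    for x in np.arange(.56,.76,.04):
        q=P[near&(abs(P[...,0]-x)<.01)&(P[...,2]>.083)&(P[...,2]<.092)]
        print(round(x,2),q[:,1].min(),q[:,1].max()) if len(q) else None
E
python3 m2.py
```

```text
scene fin 63 mean [ 0.6562 -0.0196  0.1356] mid [ 0.6539 -0.0196  0.1345] size [0.029  0.0119 0.0104] ((653.84912109375, -19.676504135131836), (29.07037925720215, 11.45178508758545), 1.564428687095642)
scene knob 84 mean [ 0.5488 -0.0199  0.1338] mid [ 0.5469 -0.0197  0.134 ] size [0.0257 0.024  0.0116] ((546.8368530273438, -19.859119415283203), (23.315576553344727, 25.850130081176758), 86.88314056396484)
clip 13 [0.618  0.0161 0.0971] [0.6135 0.0112 0.092 ] [0.6229 0.0223 0.1   ]
0.56 -0.06249198684918257 0.025493329729744968
0.6 -0.06366544600244027 0.024760896767568517
0.64 -0.0628885967741743 0.025327173703409374
0.68 -0.06423965529047129 0.02508141567461988
0.72 -0.06363520675797282 0.02500581674956491
side fin 66 mean [ 0.6536 -0.015   0.1344] mid [ 0.6539 -0.0164  0.1331] size [0.0276 0.0149 0.008 ] ((654.0099487304688, -16.236881256103516), (14.305810928344727, 27.624797821044922), 86.38372802734375)
side knob 82 mean [ 0.547  -0.0135  0.1337] mid [ 0.5477 -0.0145  0.133 ] size [0.0248 0.0243 0.0093] ((547.6614379882812, -14.415501594543457), (24.816102981567383, 24.2479190826416), 1.0763695240020752)
clip 18 [0.6169 0.0217 0.0976] [0.6132 0.0118 0.0925] [0.6197 0.0296 0.1005]
0.56 -0.06207555339796297 0.030759638648140745
0.6 -0.06495387845467526 0.030081396109040707
0.64 -0.06280184647553382 0.02872053268394069
0.68 -0.06397421895297231 0.029941690583242035
0.72 -0.06467422370850527 0.028601070077584827
```

```bash
python3 -m creep '[{"rotation":[0,0,0.04],"delta_pos":[0,0,5],"claw":0},{"rotation":[0,0,0.04],"delta_pos":[3.2,-4.5,0.5],"claw":0},{"rotation":[0,0,0.04],"delta_pos":[3.2,-4.5,0.5],"claw":0},{"rotation":[0,0,0.04],"delta_pos":[3.2,-4.5,0.5],"claw":0},{"rotation":[0,0,0.04],"delta_pos":[3.2,-4.5,0.5],"claw":0},{"rotation":[0,0,0.04],"delta_pos":[3.2,-4.5,0.5],"claw":0},{"rotation":[0,0,0.04],"delta_pos":[3.2,-4.5,0.5],"claw":0},{"rotation":[0,0,0.04],"delta_pos":[3.2,-4.5,0.5],"claw":0}]' 20
```

```text
clock: 1.1
ee_pos: [0.429, 0.3004, 0.2905]
tool_rot: [[-1.0, -0.002, -0.0], [-0.002, 1.0, -0.0], [0.0, -0.0, -1.0]]
contact_force: [1.2, 1.7, -0.6]
width: 0.0466
grasp_force: 0.0
```

```bash
python3 -m creep '[{"rotation":[0,0,0],"delta_pos":[3.2,-4.5,0],"claw":0},{"rotation":[0,0,0],"delta_pos":[3.2,-4.5,0],"claw":0},{"rotation":[0,0,0],"delta_pos":[3.2,-4.5,-1],"claw":0},{"rotation":[0,0,0],"delta_pos":[3.2,-4.5,-2],"claw":0},{"rotation":[0,0,0],"delta_pos":[3.2,-4.5,-2],"claw":0},{"rotation":[0,0,0],"delta_pos":[3.2,-4.5,-2],"claw":0},{"rotation":[0,0,0],"delta_pos":[3.2,-4.5,-2],"claw":0},{"rotation":[0,0,0],"delta_pos":[0,0,0],"claw":0}]'
python3 - <<'E'
from h import *
d=grab('wrist'); np.savez('w1.npz',**{k:np.array(v) for k,v in d.items()}); print(d['fx'],d['cx'],d['cy'],-d['R'].T@d['t'])
cv2.imwrite('pics/w1.png',d['image'][:,:,::-1]); print(manip.get_state()['ee_pos'])
E
```

```text
clock: 2.1
ee_pos: [0.6522, -0.0192, 0.1976]
tool_rot: [[-1.0, 0.007, -0.004], [0.007, 1.0, -0.004], [0.004, -0.004, -1.0]]
contact_force: [-0.4, 0.7, -0.2]
width: 0.0473
grasp_force: 0.0
297.3186396354542 258.96705740039874 191.02457653991357 [ 0.58202247 -0.01830351  0.37824449]
[ 0.65176951 -0.01542559  0.19861508]
```

View pics/w1.png

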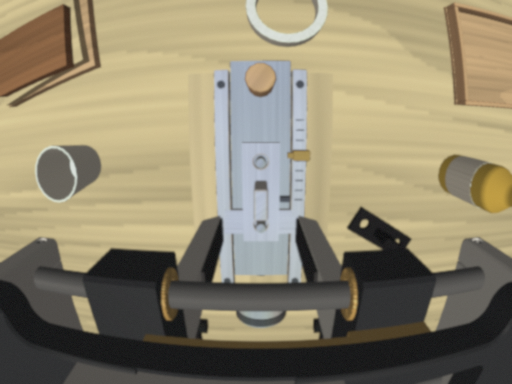

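The wrist view shows the knob top at (260,78), the clip pointer at about (290,155), the index at (285,199), the keeper pegs at (260,162) and (260,227), and the fin at (261,200) between the fingers. I'll cast these pixels onto their planes.

```bash
cat >> h.py <<'E'
def fish(d,u,v,z):
    x,y=u-d['cx'],v-d['cy']; r=np.hypot(x,y); th=r/d['fx']
    ray=np.array([x/r*np.sin(th),y/r*np.sin(th),np.cos(th)])@d['R']; o=-d['R'].T@d['t']
    return o+ray*(z-o[2])/ray[2]
E
python3 - <<'E'
from h import *
np.set_printoptions(precision=4,suppress=True)
d=dict(np.load('w1.npz')); hsv=cv2.cvtColor(d['image'],cv2.COLOR_RGB2HSV)
for n,u,v,z in (('knob',260,78,.134),('peg-',260,162,.107),('peg+',260,227,.107),('rail -y near',222,150,.088),('rail +y',300,180,.088)): print(n,fish(d,u,v,z))
b=cv2.inRange(hsv,(8,110,60),(30,255,255))[140:172,286:315]; ys,xs=np.nonzero(b); u,v=xs+286,ys+140
print('clip px',u.min(),u.max(),v.min(),v.max()); k=u<292; print('pointer',u[k].mean(),v[k].mean(),fish(d,u[k].mean(),v[k].mean(),.094))
g=cv2.cvtColor(d['image'],cv2.COLOR_RGB2GRAY); c=g[190:210,277:294]; print(c.min()); ys,xs=np.nonzero(c<c.min()+50); print('index',xs.mean()+277,ys.mean()+190,len(xs),fish(d,xs.mean()+277,ys.mean()+190,.09))
c=g[175:230,250:272].astype(int); print(c[::4])
E
```

```text
knob [ 0.5489 -0.0181  0.134 ]
peg- [ 0.6224 -0.0186  0.107 ]
peg+ [ 0.6861 -0.0189  0.107 ]
rail -y near [ 0.6129 -0.0559  0.088 ]
rail +y [0.6435 0.0215 0.088 ]
clip px 289 308 151 159
pointer 290.22222222222223 154.66666666666666 [0.6172 0.0106 0.094 ]
69
index 285.140625 198.265625 64 [0.6619 0.0066 0.09  ]
[[189 190 189 189 187 186 186 190 194 193 191 190 188 187 187 186 185 186
  188 189 191 191]
 [189 190 191 190 187 181 179 180 182 181 182 180 178 178 177 178 181 185
  187 189 191 192]
 [190 191 190 180 157 120  94  88  85  84  84  84  85  86  87  94 119 155
  180 189 192 192]
 [190 190 187 172 142 108  89  84  85  87  86  85  86  86  87  90 109 145
  174 188 192 192]
 [191 192 186 175 169 172 175 175 175 177 177 179 177 176 174 170 160 156
  169 184 192 192]
 [192 191 188 180 179 189 194 194 194 193 190 190 189 190 188 184 172 163
  173 186 193 193]
 [192 191 188 178 176 183 188 189 190 190 190 190 190 191 190 186 174 166
  173 186 192 194]
 [195 194 188 181 179 186 190 192 193 193 194 192 193 192 190 186 175 167
  174 187 194 194]
 [193 193 189 181 182 187 192 192 192 193 194 195 195 194 191 185 173 164
  174 188 193 194]
 [193 193 188 180 180 189 194 194 194 193 191 190 189 189 188 184 174 167
  173 188 194 195]
 [193 192 187 179 176 183 187 188 191 191 192 191 189 188 187 184 174 167
  175 188 193 195]
 [193 193 190 186 181 182 181 177 176 174 174 175 174 175 174 174 175 176
  184 193 195 195]
 [193 192 185 174 167 158 136 107  96  98 102 102  96  89  96 125 158 176
  184 192 195 195]
 [195 193 188 174 149 133 142 159 169 172 170 168 165 160 148 135 138 162
  182 193 196 195]]
```

```bash
python3 -m creep '[{"rotation":[0,0,-0.004],"delta_pos":[0.2,-0.3,-3],"claw":0},{"rotation":[0,0,0],"delta_pos":[0,0,-3],"claw":0},{"rotation":[0,0,0],"delta_pos":[0,0,0],"claw":0},{"rotation":[0,0,0],"delta_pos":[0,0,0],"claw":0}]'
```

```text
clock: 2.65
ee_pos: [0.6549, -0.0147, 0.1419]
tool_rot: [[-1.0, 0.002, 0.002], [0.002, 1.0, 0.001], [-0.002, 0.001, -1.0]]
contact_force: [0.8, -0.3, 1.4]
width: 0.0469
grasp_force: 0.0
```

```bash
python3 -m creep '[{"rotation":[0,0,0],"delta_pos":[-0.1,-0.4,-2],"claw":0},{"rotation":[0,0,0],"delta_pos":[0,0,-2],"claw":0},{"rotation":[0,0,0],"delta_pos":[0,0,0],"claw":0},{"rotation":[0,0,0],"delta_pos":[0,0,0],"claw":0}]'
```

```text
clock: 3.15
ee_pos: [0.6545, -0.0196, 0.1022]
tool_rot: [[-1.0, 0.003, 0.003], [0.003, 1.0, 0.0], [-0.003, 0.0, -1.0]]
contact_force: [0.4, -0.4, 0.3]
width: 0.047
grasp_force: 0.0
```

```bash
python3 -m creep '[{"rotation":[0,0,0],"delta_pos":[0,0.1,0],"claw":1},{"rotation":[0,0,0],"delta_pos":[0,0,0],"claw":1},{"rotation":[0,0,0],"delta_pos":[0,0,0],"claw":1},{"rotation":[0,0,0],"delta_pos":[0,0,0],"claw":1},{"rotation":[0,0,0],"delta_pos":[0,0,0],"claw":1},{"rotation":[0,0,0],"delta_pos":[0,0,0],"claw":1}]' 25
```

```text
clock: 3.9
ee_pos: [0.6534, -0.0189, 0.1006]
tool_rot: [[-1.0, 0.004, 0.0], [0.004, 1.0, 0.0], [-0.0, 0.0, -1.0]]
contact_force: [-0.3, 0.2, 1.7]
width: 0.0119
grasp_force: 25.0
```

The fin is held at 12 mm. Now I lift straight up.

```bash
python3 -m creep '[{"rotation":[0,0,0],"delta_pos":[0,0,1],"claw":1},{"rotation":[0,0,0],"delta_pos":[0,0,1.5],"claw":1},{"rotation":[0,0,0],"delta_pos":[0,0,2],"claw":1},{"rotation":[0,0,0],"delta_pos":[0,0,3],"claw":1},{"rotation":[0,0,0],"delta_pos":[0,0,3],"claw":1},{"rotation":[0,0,0],"delta_pos":[0,0,0],"claw":1},{"rotation":[0,0,0],"delta_pos":[0,0,0],"claw":1}]' 30
```

```text
clock: 4.78
ee_pos: [0.6526, -0.0189, 0.2048]
tool_rot: [[-1.0, 0.004, -0.001], [0.004, 1.0, 0.0], [0.001, 0.0, -1.0]]
contact_force: [-0.0, -0.0, -1.1]
width: 0.0118
grasp_force: 30.0
```

Run:
```python
from h import *
d=dict(np.load('scene.npz')); P=cloud(d)
m=(P[...,2]>.02)&(P[...,2]<.036)&(P[...,0]>.33)&(P[...,0]<.58)&(P[...,1]>.18)&(P[...,1]<.5)
print(cv2.minAreaRect(P[m][:,:2].astype(np.float32)*1000),m.sum())
```

```text
((464.64654541015625, 355.88568115234375), (155.40423583984375, 202.62266540527344), 4.376129627227783) 814
```

```bash
python3 -m creep '[{"rotation":[0,0,0.01],"delta_pos":[-2.3,4.7,0],"claw":1},{"rotation":[0,0,0.01],"delta_pos":[-2.3,4.7,0],"claw":1},{"rotation":[0,0,0.01],"delta_pos":[-2.3,4.7,0],"claw":1},{"rotation":[0,0,0.01],"delta_pos":[-2.3,4.7,0],"claw":1},{"rotation":[0,0,0.01],"delta_pos":[-2.4,4.7,0],"claw":1},{"rotation":[0,0,0.01],"delta_pos":[-2.4,4.7,0],"claw":1},{"rotation":[0,0,0.01],"delta_pos":[-2.4,4.7,0],"claw":1},{"rotation":[0,0,0.01],"delta_pos":[-2.4,4.7,0],"claw":1}]'
python3 -m creep '[{"rotation":[0,0,0],"delta_pos":[0,0,0],"claw":1},{"rotation":[0,0,0],"delta_pos":[0,0,-5],"claw":1},{"rotation":[0,0,0],"delta_pos":[0,0,-5],"claw":1},{"rotation":[0,0,0],"delta_pos":[0,0,-4],"claw":1},{"rotation":[0,0,0],"delta_pos":[0,0,0],"claw":1},{"rotation":[0,0,0],"delta_pos":[0,0,0],"claw":1}]'
```

```text
clock: 5.78
ee_pos: [0.4636, 0.3578, 0.2039]
tool_rot: [[-0.997, -0.076, -0.002], [-0.076, 0.997, -0.002], [0.002, -0.002, -1.0]]
contact_force: [1.5, 1.0, -1.9]
width: 0.0119
grasp_force: 30.0
clock: 6.52
ee_pos: [0.4662, 0.3568, 0.0662]
tool_rot: [[-0.997, -0.075, 0.001], [-0.075, 0.997, 0.0], [-0.001, 0.0, -1.0]]
contact_force: [0.4, 0.4, -1.7]
width: 0.0118
grasp_force: 30.0
```

```bash
python3 -m creep '[{"rotation":[0,0,0],"delta_pos":[0,0,-2],"claw":1},{"rotation":[0,0,0],"delta_pos":[0,0,-1.5],"claw":1},{"rotation":[0,0,0],"delta_pos":[0,0,-0.6],"claw":1},{"rotation":[0,0,0],"delta_pos":[0,0,-0.3],"claw":1},{"rotation":[0,0,0],"delta_pos":[0,0,0],"claw":1},{"rotation":[0,0,0],"delta_pos":[0,0,0],"claw":1}]'
```

```text
clock: 7.28
ee_pos: [0.4656, 0.3573, 0.0219]
tool_rot: [[-0.997, -0.076, 0.001], [-0.076, 0.997, 0.001], [-0.001, 0.0, -1.0]]
contact_force: [-0.6, 0.2, -1.8]
width: 0.0117
grasp_force: 30.0
```

```bash
python3 -m creep '[{"rotation":[0,0,0],"delta_pos":[0,0,-0.2],"claw":1},{"rotation":[0,0,0],"delta_pos":[0,0,0],"claw":1},{"rotation":[0,0,0],"delta_pos":[0,0,0],"claw":1}]'
```

```text
clock: 7.65
ee_pos: [0.4653, 0.3571, 0.0195]
tool_rot: [[-0.997, -0.076, -0.0], [-0.076, 0.997, -0.0], [0.0, -0.0, -1.0]]
contact_force: [-0.6, 0.2, -2.0]
width: 0.0117
grasp_force: 30.0
```

```bash
python3 -m creep '[{"rotation":[0,0,0],"delta_pos":[0,0,-0.2],"claw":1},{"rotation":[0,0,0],"delta_pos":[0,0,0],"claw":1},{"rotation":[0,0,0],"delta_pos":[0,0,0],"claw":1}]'
```

```text
clock: 8.02
ee_pos: [0.4655, 0.3572, 0.0186]
tool_rot: [[-0.997, -0.076, 0.0], [-0.076, 0.997, 0.0], [-0.0, 0.0, -1.0]]
contact_force: [-2.9, 0.1, 6.8]
width: 0.0118
grasp_force: 30.0
```

The force shows contact with the floor. I release the keeper, wait, and go straight up.

```bash
python3 -m creep '[{"rotation":[0,0,0],"delta_pos":[0,0,0.1],"claw":0},{"rotation":[0,0,0],"delta_pos":[0,0,0],"claw":0},{"rotation":[0,0,0],"delta_pos":[0,0,0],"claw":0},{"rotation":[0,0,0],"delta_pos":[0,0,0],"claw":0},{"rotation":[0,0,0],"delta_pos":[0,0,0],"claw":0},{"rotation":[0,0,0],"delta_pos":[0,0,0],"claw":0}]'
python3 -m creep '[{"rotation":[0,0,0],"delta_pos":[0,0,3],"claw":0},{"rotation":[0,0,0],"delta_pos":[0,0,5],"claw":0},{"rotation":[0,0,0],"delta_pos":[0,0,5],"claw":0},{"rotation":[0,0,0],"delta_pos":[0,0,5],"claw":0},{"rotation":[0,0,0],"delta_pos":[0,0,0],"claw":0}]'
python3 - <<'E'
from h import *
d=grab('wrist'); cv2.imwrite('pics/w2.png',d['image'][:,:,::-1])
E
```

```text
clock: 8.78
ee_pos: [0.4653, 0.357, 0.0184]
tool_rot: [[-0.997, -0.076, -0.0], [-0.076, 0.997, -0.0], [0.0, -0.0, -1.0]]
contact_force: [-0.0, 0.1, 0.5]
width: 0.0472
grasp_force: 0.0
clock: 9.4
ee_pos: [0.4676, 0.3588, 0.2026]
tool_rot: [[-0.997, -0.076, 0.007], [-0.076, 0.997, 0.005], [-0.007, 0.005, -1.0]]
contact_force: [0.0, -0.5, -0.7]
width: 0.0473
grasp_force: 0.0
```

View pics/w2.png

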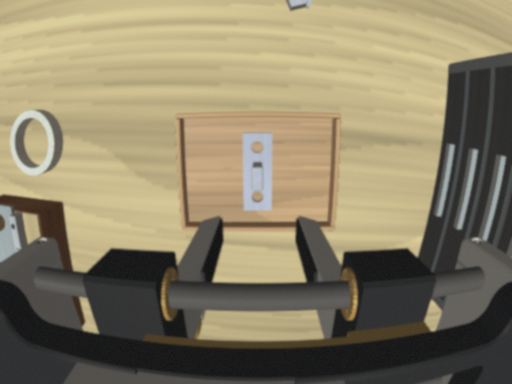

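The keeper lies flat and free in the tray at (257,172). On to the knob.

```bash
python3 -m creep '[{"rotation":[0,0,-0.01],"delta_pos":[1,-4.7,0],"claw":0},{"rotation":[0,0,-0.01],"delta_pos":[1,-4.7,0],"claw":0},{"rotation":[0,0,-0.01],"delta_pos":[1,-4.7,0],"claw":0},{"rotation":[0,0,-0.01],"delta_pos":[1,-4.7,0],"claw":0},{"rotation":[0,0,-0.01],"delta_pos":[1,-4.7,0],"claw":0},{"rotation":[0,0,-0.01],"delta_pos":[1,-4.7,0],"claw":0},{"rotation":[0,0,-0.01],"delta_pos":[1,-4.7,0],"claw":0},{"rotation":[0,0,-0.005],"delta_pos":[1,-4.7,0],"claw":0}]'
python3 -m creep '[{"rotation":[0,0,0],"delta_pos":[0,0,-2],"claw":0},{"rotation":[0,0,0],"delta_pos":[0,0,0],"claw":0},{"rotation":[0,0,0],"delta_pos":[0,0,0],"claw":0}]'
```

```text
clock: 10.45
ee_pos: [0.5443, -0.0204, 0.1967]
tool_rot: [[-1.0, -0.001, -0.003], [-0.001, 1.0, 0.0], [0.003, 0.0, -1.0]]
contact_force: [0.5, 0.6, 0.4]
width: 0.0472
grasp_force: 0.0
clock: 10.82
ee_pos: [0.5449, -0.0181, 0.178]
tool_rot: [[-1.0, -0.003, -0.002], [-0.003, 1.0, 0.0], [0.002, 0.0, -1.0]]
contact_force: [0.4, -0.2, -0.3]
width: 0.0469
grasp_force: 0.0
```

```bash
python3 -m creep '[{"rotation":[0,0,0],"delta_pos":[0.3,0,-3],"claw":0},{"rotation":[0,0,0],"delta_pos":[0,0,-3],"claw":0},{"rotation":[0,0,0],"delta_pos":[0,0,-1.8],"claw":0},{"rotation":[0,0,0],"delta_pos":[0,0,0],"claw":0},{"rotation":[0,0,0],"delta_pos":[0,0,0],"claw":0}]'
python3 -m creep '[{"rotation":[0,0,0],"delta_pos":[0,0,0],"claw":1},{"rotation":[0,0,0],"delta_pos":[0,0,0],"claw":1},{"rotation":[0,0,0],"delta_pos":[0,0,0],"claw":1},{"rotation":[0,0,0],"delta_pos":[0,0,0],"claw":1},{"rotation":[0,0,0],"delta_pos":[0,0,0],"claw":1}]' 50
```

```text
clock: 11.45
ee_pos: [0.549, -0.0184, 0.1014]
tool_rot: [[-1.0, -0.002, 0.001], [-0.002, 1.0, 0.0], [-0.001, 0.0, -1.0]]
contact_force: [1.1, -0.3, 0.7]
width: 0.047
grasp_force: 0.0
clock: 12.08
ee_pos: [0.5487, -0.0178, 0.1011]
tool_rot: [[-1.0, -0.002, 0.001], [-0.002, 1.0, 0.001], [-0.001, 0.001, -1.0]]
contact_force: [-0.4, 3.1, 5.7]
width: 0.025
grasp_force: 50.0
```

```bash
python3 -m creep '[{"rotation":[0,0,0],"delta_pos":[-0.5,0,0],"claw":1},{"rotation":[0,0,0],"delta_pos":[-1,0,0],"claw":1},{"rotation":[0,0,0],"delta_pos":[-1,0,0],"claw":1},{"rotation":[0,0,0],"delta_pos":[-1,0,0],"claw":1},{"rotation":[0,0,0],"delta_pos":[-0.8,0,0],"claw":1},{"rotation":[0,0,0],"delta_pos":[0,0,0],"claw":1},{"rotation":[0,0,0],"delta_pos":[0,0,0],"claw":1}]' 55
cat > look.py <<'E'
from h import *
import sys
np.set_printoptions(precision=4,suppress=True)
t=[]
for n,(a,b,c,e) in dict(scene=(155,265,205,290),side=(165,250,165,315),wrist=(90,384,130,400)).items():
    d=grab(n); np.savez(n+'L.npz',**{k:np.array(v) for k,v in d.items()})
    f=dict(scene=4,side=2.3,wrist=.65)[n]; t.append(cv2.resize(d['image'][a:b,c:e,::-1],None,fx=f,fy=f,interpolation=cv2.INTER_CUBIC))
    print(n,'crop origin',c,a,'scale',f)
c=np.zeros((600,800,3),np.uint8); c[:t[0].shape[0],:t[0].shape[1]]=t[0]; x=t[0].shape[1]+5
c[:t[1].shape[0],x:x+t[1].shape[1]]=t[1]; y=t[1].shape[0]+5; c[y:y+t[2].shape[0],x:x+t[2].shape[1]]=t[2]
cv2.imwrite(sys.argv[1],c); print(manip.get_state()['ee_pos'])
E
python3 look.py pics/L1.png
```

```text
clock: 12.95
ee_pos: [0.5093, -0.0177, 0.1011]
tool_rot: [[-1.0, -0.002, 0.008], [-0.002, 1.0, 0.001], [-0.008, 0.001, -1.0]]
contact_force: [7.1, 4.9, -2.2]
width: 0.0252
grasp_force: 55.0
scene crop origin 205 155 scale 4
side crop origin 165 165 scale 2.3
wrist crop origin 130 90 scale 0.65
[ 0.5094 -0.0177  0.1011]
```

View pics/L1.png

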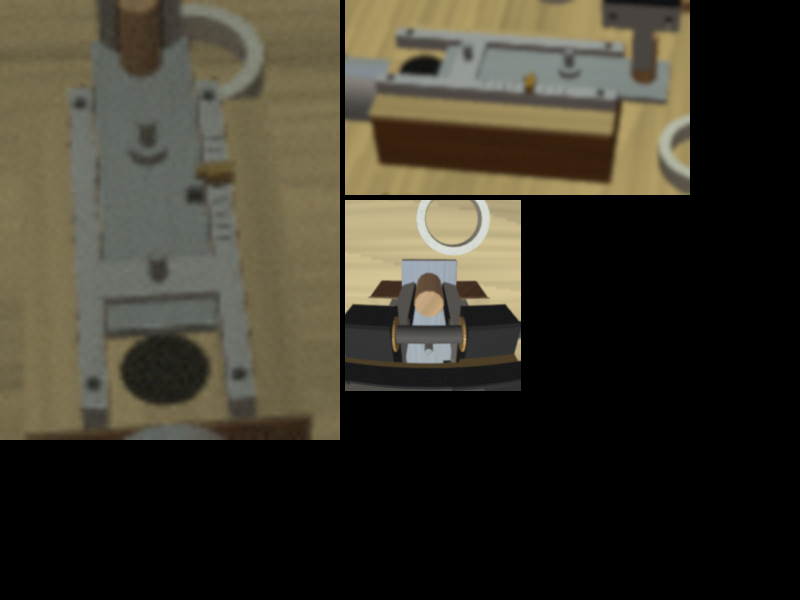

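The gate is most of the way out. In the scene crop the index is at (195,193), which is scene pixel (253.8,203.3). The brass pointer is at (200,172), scene pixel (255,198). Measuring the gap that remains.

Run:
```python
from h import *
np.set_printoptions(precision=4,suppress=True)
def pl(d,u,v,z):
    o=-d['R'].T@d['t']; r=np.array([(u-d['cx'])/d['fx'],(v-d['cy'])/d['fy'],1])@d['R']; return o+r*(z-o[2])/r[2]
for f,iw,cw in (('scene',(246,216,8,9),None),('sceneL',(249,200,8,9),None)):
    d=dict(np.load(f+'.npz')); im=d['image']; g=cv2.cvtColor(im,cv2.COLOR_RGB2GRAY).astype(float)
    hsv=cv2.cvtColor(im,cv2.COLOR_RGB2HSV)
    b=cv2.inRange(hsv,(8,90,40),(30,255,255)); x0,y0=252,192; ys,xs=np.nonzero(b[y0:205,x0:266]); u,v=xs+x0,ys+y0
    k=u<u.min()+4; print(f,'pointer px',u[k].mean(),v[k].mean(),len(u),pl(d,u[k].mean(),v[k].mean(),.095), 'full',pl(d,u.mean(),v.mean(),.097))
    y0,y1=(211,221) if f=='scene' else (200,208); x0,x1=251,258
    w=np.clip(115-g[y0:y1,x0:x1],0,None) ; 
    print(np.round(g[y0:y1,x0:x1]).astype(int))
    c=g[y0:y1,x0:x1]; w=np.clip(c.min()+35-c,0,None); yy,xx=np.mgrid[y0:y1,x0:x1]; iu,iv=(w*xx).sum()/w.sum(),(w*yy).sum()/w.sum()
    print('index',iu,iv,pl(d,iu,iv,.09))
```

```text
scene pointer px 255.8125 197.8125 65 [0.6151 0.0108 0.095 ] full [0.6166 0.0211 0.097 ]
[[106 100 100  97 100  91  81]
 [109 102 102  96  97  91  79]
 [107 101  98  96  94  87  80]
 [107  97  79  75  73  70  74]
 [107  94  61  55  54  55  74]
 [105  91  46  43  43  45  66]
 [108  93  51  40  38  45  63]
 [105  96  74  70  64  66  78]
 [110 108 101  99 101 101 102]
 [111 111 106 107 108 106 107]]
index 254.74041297935102 216.27433628318585 [0.6666 0.0043 0.09  ]
sceneL pointer px 255.85714285714286 197.57142857142858 58 [0.6144 0.011  0.095 ] full [0.6172 0.0206 0.097 ]
[[102 101  98  93  83  61  55]
 [ 98  85  79  80  74  75  86]
 [ 82  61  56  59  62  80 109]
 [ 81  46  44  41  53  81 109]
 [ 77  45  40  41  50  78 111]
 [ 86  63  68  63  67  80 105]
 [ 99  94  96  91  89  90  99]
 [102 102  99 103 101  97  95]]
index 253.72074468085106 203.09574468085106 [0.6264 0.0051 0.09  ]
```

About 5 mm is left, by two independent estimates.

```bash
python3 -m creep '[{"rotation":[0,0,0],"delta_pos":[-0.5,0,0],"claw":1},{"rotation":[0,0,0],"delta_pos":[0,0,0],"claw":1},{"rotation":[0,0,0],"delta_pos":[0,0,0],"claw":1},{"rotation":[0,0,0],"delta_pos":[0,0,0],"claw":1}]'
python3 look.py pics/L2.png
```

```text
clock: 13.6
ee_pos: [0.5046, -0.0177, 0.1011]
tool_rot: [[-1.0, -0.002, 0.008], [-0.002, 1.0, 0.001], [-0.008, 0.001, -1.0]]
contact_force: [6.7, 4.6, -2.6]
width: 0.025
grasp_force: 55.0
scene crop origin 205 155 scale 4
side crop origin 165 165 scale 2.3
wrist crop origin 130 90 scale 0.65
[ 0.5047 -0.0176  0.1011]
```

View pics/L2.png

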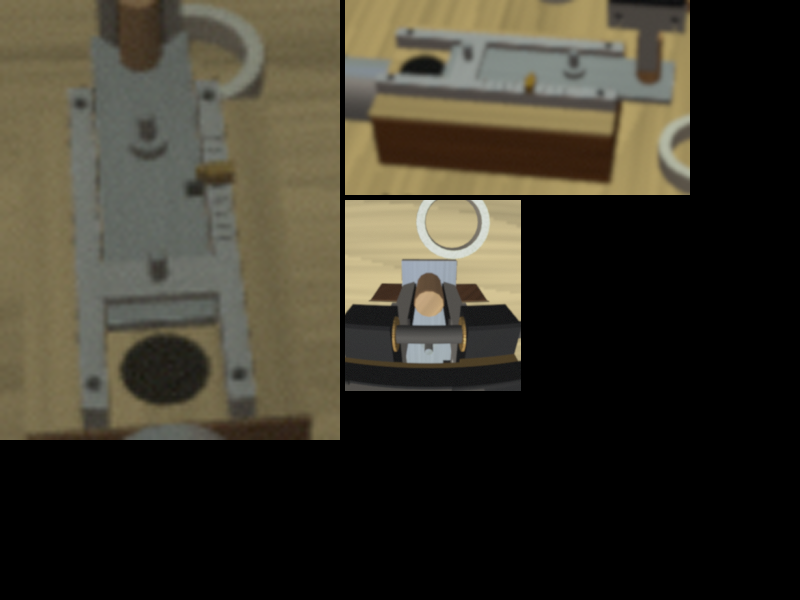

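The index at (195,187) is now next to the pointer; part of the offset that remains is height parallax. I'll check it in the side view, where parallax along x is small.

Run:
```python
from h import *
np.set_printoptions(precision=4,suppress=True)
d=dict(np.load('sideL.npz'))
def pl(u,v,z):
    o=-d['R'].T@d['t']; r=np.array([(u-d['cx'])/d['fx'],(v-d['cy'])/d['fy'],1])@d['R']; return o+r*(z-o[2])/r[2]
im=d['image']; print(np.round(cv2.cvtColor(im,cv2.COLOR_RGB2GRAY)[193:208,238:254]))
hsv=cv2.cvtColor(im,cv2.COLOR_RGB2HSV); print(hsv[193:208,238:254,1])
P=cloud(d); print(np.round(P[193:208,238:254,2]*1000).astype(int))
o=-d['R'].T@d['t']
def px(p): c=d['R']@np.array(p)+d['t']; return c[0]/c[2]*d['fx']+d['cx'],c[1]/c[2]*d['fy']+d['cy']
for x in (.612,.617,.622): print(x,'clip top',px((x,.02,.098)),'pointer',px((x,.010,.095)),'index',px((x,.006,.088)))
```

```text
[[139 138 138 138 138 138 138 138 138 138 138 139 138 138 139 139]
 [138 138 139 138 138 139 137 138 137 138 138 138 138 138 138 138]
 [139 138 138 138 138 138 137 136 135 136 138 138 138 139 138 138]
 [137 137 137 138 138 137 133 130 129 131 135 139 139 139 139 139]
 [137 137 136 137 135 133 127 121 119 123 130 136 139 138 138 139]
 [138 137 136 136 132 127 120 116 113 116 125 133 137 137 138 137]
 [138 136 137 137 131 121 115 112 111 114 123 133 137 138 138 138]
 [137 137 139 140 133 120 112 109 107 110 123 135 139 139 138 137]
 [140 141 145 145 134 117 106 102 100 106 126 140 143 141 140 141]
 [143 146 151 145 128 103  86  83  88 107 134 148 148 145 144 146]
 [143 147 150 143 121  88  68  66  80 110 139 151 149 143 145 151]
 [132 138 140 135 115  83  62  62  79 109 134 143 142 139 145 152]
 [107 112 113 108  96  77  66  67  77  99 117 126 127 130 137 142]
 [ 84  85  86  83  79  74  71  71  75  84  94 100 104 107 111 114]
 [ 75  75  76  73  75  74  74  74  75  76  78  81  84  84  86  86]]
[[ 16  18  18  18  18  16  18  16  18  16  18  16  18  18  16  16]
 [ 16  18  16  18  18  16  
[... 1885 characters left out ...]
81  80  84  82  83  82  85  83]]
0.612 clip top (np.float64(247.20329544494564), np.float64(199.43537718395558)) pointer (np.float64(247.94915134108692), np.float64(197.64646518500163)) index (np.float64(248.3358653751125), np.float64(198.9095299359268))
0.617 clip top (np.float64(244.99950505343293), np.float64(199.27625448224717)) pointer (np.float64(245.76568072981848), np.float64(197.48989214692654)) index (np.float64(246.16803195563492), np.float64(198.75335781692155))
0.622 clip top (np.float64(242.79832686850017), np.float64(199.11732039256373)) pointer (np.float64(243.58477387591037), np.float64(197.3335029516184)) index (np.float64(244.0027254515664), np.float64(198.59736773853365))
```

In the side view the 5 mm index is fully hidden behind the 10 mm clip, so the error is within about 3 mm. The travel estimate says about 1 mm is left, so I nudge by that and hand in.

```bash
python3 -m creep '[{"rotation":[0,0,0],"delta_pos":[-0.1,0,0],"claw":1},{"rotation":[0,0,0],"delta_pos":[0,0,0],"claw":1},{"rotation":[0,0,0],"delta_pos":[0,0,0],"claw":1},{"rotation":[0,0,0],"delta_pos":[0,0,0],"claw":1}]'
python3 -c "
from cell import manip
print(manip.finish_job())"
```

```text
clock: 14.25
ee_pos: [0.504, -0.0177, 0.1011]
tool_rot: [[-1.0, -0.002, 0.009], [-0.002, 1.0, 0.001], [-0.009, 0.001, -1.0]]
contact_force: [8.2, 4.9, -2.8]
width: 0.0255
grasp_force: 55.0
the job is handed in; nothing more can be done
None
```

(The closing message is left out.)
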